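Clamp the target pin and hold the sensor checking stage at its mark

ROBOT

A 7-joint arm with a two-finger parallel gripper is mounted at the origin on the work surface. World frame = base frame: x ahead of the robot, y to its left, z up, the work surface at z = 0. Lengths are in mm, angles in degrees, forces in N, time in s.
With the tool pointing down it reaches from about 425 to 1025 mm from the base axis. Payload 3.6 kg.
Tool frame: the origin (TCP) lies at the very end of the fingers, on their centre line; the grasp point (between the pads) lies 19 mm behind it; z points along the fingers, y is the line along which they close (so a half turn about z gives the same grasp; the last joint's range is limited). The gripper opens to 85 mm and grips with 20 to 120 N. Pads are 22 mm wide; open, the fingers measure 114 mm over their backs; the gripper's body (76 mm by 85 mm) begins 54 mm behind the grasp point. The pads swing forward as they close: fully open they stand 13 mm farther back than shut.
Start: joints at [67.408, 33.873, 2.773, 92.16, -1.908, 54.013, -1.931], TCP at [214.808, -692.45, 231.302] pointing down, gripper open.
Joint ranges: [-153.93, 153.93], [-27.13, 128.08], [-72.61, 78.16], [10.71, 143.7], [-87.88, 267.88], [4.46, 118.87], [-176.78, 176.78]. Speed limits (degrees/s): [147.25, 147.25, 180, 180, 180, 180, 180].

INTERFACE

Orientations are given as [roll, pitch, yaw] about the fixed x, y, z axes, in that order (R = Rz(yaw) Ry(pitch) Rx(roll)).
In Python, from station import manip, get_image, order, find_in, cut_out gives the robot as it stands.
- The arm moves only by the tool step_arm, never from a script. Its arguments are lists of equal length, an entry for each row: "dp": the shift along the tool's x, y, z in mm, a list of three; "twist": the turn, a rotation vector about the tool's x, y, z in rad, a list of three; "hand": the closure, from 0 (fully open) to 1 (shut). A call has 1 to 10 rows; each row is the pose to reach, as a shift and turn from the pose commanded when the call began, along the tool's axes at that moment; what a row does not reach only later rows make up. A row lasts 1/12 s, in which the tool goes at most 41.7 mm and 7.16 degrees, less where a joint would pass 70% of its speed; a pose out of reach is approached as far as the arm can. A call with a gripper value outside its range is refused whole. The fingers move at their own pace and stop on an object; "force" is the grip in N (left out, the last holds). Time passes only in rows, so rows that repeat a pose let the fingers close. It gives the time, the measured TCP pose, the force, the opening and the grip force at its end, in the units of the state.
- manip.observe(): the state, without advancing time (a new reading comes with each control period).
- get_image(name): name is "scene" or "top" or "wrist"; returns a dict with "img" (384x512x3 uint8, blue, green, red), "camera_matrix" (3x3 intrinsics, pixels), "world_from_camera" (4x4, takes a point from camera to world coordinates); the wrist camera has in their place "hand_eye" (4x4, takes a point from camera to tool coordinates, whose origin is the TCP and whose axes are the flange's). Camera axes: x right, y down, z forward; pixel columns grow to the right and rows downward; lengths in mm; the calibration is good to about 2 mm. The wrist camera is an equidistant fisheye: a pixel r from the principal point sees the ray r / f radians off the axis. A picture is of the moment at which its call begins: read the wrist's pose just before it. There is no depth.
- order.job_done(): hands the job in; it is judged then, once.
Trained networks look in the newest picture that a camera, given by its name, has taken for a name from the list of things; names that differ only in an ending like _2 or _b are one class to them, and where a whole thing is asked for, a point or a joint stands for the part that bears it (a point fixed in the world has none). Each returns a list of dicts, best first, with "conf" (0 to 1); they miss things now and then, are a little off and sometimes report something else, mostly with a low value. They report only what shows in the picture. A call takes as long as a camera call.
- find_in(target, camera): "position" ([column, row] as shares, 0 to 1, of the picture: columns of its width, rows of its height, amid what is visible of it).
- cut_out(target, camera): "region" (384x512 bool, what is visible of it) and "position" ([column, row] as shares, 0 to 1, of the picture: columns of its width, rows of its height, amid what is visible of it).
The state is a dict: "time": time; "joint_pos": joint angles; "qvel": joint speeds; "joint_torque": joint torques, N m; "tool_pos": TCP position; "tool_rot": TCP orientation; "force": force on the tool from outside, world axes, zero at the start; "torque": the same for the moment, N m; "grip_width": finger opening in mm; "gripper_force": force on a finger pad.
Only numpy, scipy, OpenCV 4.12 (cv2) and the standard library are available. Lean on these libraries where they do the work, as an engineer would, in place of code of your own. Each camera call takes 0.05 s, during which the arm holds its last target. There are 200 camera calls.

TASK

On the sensor checking stage, first turn the black chuck sleeve clockwise (seen from above) as far as it will go, so that the brass jaws close tight on the steel target pin. Then pull the spring-return slide out by its red handle, towards the handle end of the stage, until the tip of the yellow pointer stands over the red band, and keep it there: finish while still holding the handle, because the spring would pull the slide back. Leave the pin upright in the chuck and the screwdriver and the jar beside the stage where they are.

Things in the scene. Friction and masses are not known exactly. Their poses are not given: they have to be found in the camera images.
- stage: Sensor checking stage, bolted to the bench: aluminium base plate 360 x 140 x 18 mm, a blue sensor head (top 96 mm above the bench) at its far end. Origin on the bench top under the chuck axis when the slide is home; its -x axis points along the plate to the handle end, which is the direction in which the slide is pulled out; y runs across; z up. The plate spans x -210 to +150, y -60 to +80 mm. Its place and yaw vary.
- slide (a joint): Travel of the spring-return slide in m: 0 home, grows as it is pulled out along the stage's -x, stop at 0.09. The spring pulls it home with about 4.4 N at 0 and 110 N/m more (about 11 N at 0.06). The slide is a dark steel plate 175 x 70 mm, top 42 mm above the bench, and carries handle, chuck, pin and pointer along.
- handle: Red upright round handle near the front end of the slide, 28 mm in diameter from 54 to 97 mm above the bench (a narrower neck below). Origin on its axis at the slide's top face, 42 mm above the bench, 110 mm in front (stage -x) of the chuck axis.
- handle_grip (a point): Point on the axis of the red handle, 77 mm above the bench: where to grip or pull it. Moves with the slide.
- sleeve (a joint): Turn of the chuck sleeve in rad: grows as the sleeve is turned clockwise seen from above, which closes the jaws; varies from 0 to 0.3 at the start, jaws meet the pin at about 1.07 and the sleeve comes to its stop at 1.3, jaws tight. It takes about 0.25 N m to turn, a little more as the jaws tighten, and stays where it is left.
- sleeve_grip (a point): Point on the chuck axis (vertical) 70 mm above the bench: the height to grip the black sleeve, which is a ribbed cylinder 44 mm in diameter from 50 to 82 mm above the bench. The chuck sits on the slide and moves with it. Axes as the stage; does not turn with the sleeve.
- jaw0: The brass jaw on the handle side of the chuck, one of three that close together on the pin as the sleeve turns (3.1 mm per rad each), 6 mm wide, 78 to 94 mm above the bench. Origin at bench height, on the chuck axis with the jaws open; it moves with slide and jaw.
- pin: Steel target pin, 10 mm in diameter, 56 mm long with a white ring near its top, standing loosely upright in the chuck's bore; its top is 106 mm above the bench. Origin at the centre of its lower end, 50 mm above the bench; z along the pin, up.
- pointer (a point): Tip of the thin yellow pointer that sticks out of the slide's left side (stage +y) 60 mm from the centre line, 37 mm above the bench, 30 mm behind the chuck axis (stage +x). Moves with the slide.
- mark: Red band clipped on the white scale along the stage's +y side: 12 mm wide along the stage's x, 30 mm across. Origin at the centre of the band's underside, 21 mm above the bench; axes as the stage. Where it sits along the scale varies: 40 to 68 mm of slide travel bring the pointer to its middle.
- screwdriver: Screwdriver, 170 mm long, lying beside the stage: a bystander. Origin on the bench under its shaft line.
- pin_jar: Small jar of 44 mm diameter, 55 mm high, with a blue cap, standing beside the stage: a bystander. Origin under its centre.

How it is judged:
By the outcome, as a careful person would: the job done as asked, in the order asked, and still so for the second after the job is handed in, while the arm keeps its last pose, push and grip.
It also fails if it takes over 48 s, if anything falls off the work surface, if the arm or the gripper's body presses on something with over 40 N, if the wrist force passes 120 N, or if a joint passes its speed limit or range.

## Working session

There is one attempt and no reset: what is moved stays moved. The work goes in short steps, Python scripts to look and compute and a tool call to move; the robot and the scene stay as the last step left them, time stands still between calls to the robot, and variables do not carry over. Pictures are saved under pics/ and viewed, at most 10 in all, crops included, and the job is handed in when it is done.

Besides the shell and the picture viewer there is one more tool, called after "Request:" by a JSON object that holds its "method" and its "body". step_arm: Moves the arm, as the interface text tells. Its arguments: {"type":"object","properties":{"dp":{"type":"array","items":{"type":"array","items":{"type":"number"}}},"twist":{"type":"array","items":{"type":"array","items":{"type":"number"}}},"hand":{"type":"array","items":{"type":"number"}},"force":{"type":"number"}},"required":["dp","twist","hand"]}

```bash
mkdir -p pics; ls
cat > h.py <<'E'
import numpy as np, cv2
from station import manip, get_image, order, find_in, cut_out
def ray(cam,px,d):
    K=np.array(d["camera_matrix"],float); T=np.array(d["world_from_camera"],float)
    v=np.linalg.inv(K)@np.array([px[0],px[1],1.]); r=T[:3,:3]@v
    return T[:3,3], r/np.linalg.norm(r)
def tri(rs):
    A=sum(np.eye(3)-np.outer(r,r) for o,r in rs); b=sum((np.eye(3)-np.outer(r,r))@o for o,r in rs)
    p=np.linalg.solve(A,b); e=[np.linalg.norm((np.eye(3)-np.outer(r,r))@(p-o)) for o,r in rs]
    return p,e
def atz(rr,z):
    o,r=rr; return o+r*(z-o[2])/r[2]
E
python3 - <<'E'
from h import *
s=manip.observe(); print({k:np.round(v,3) for k,v in s.items()})
D={c:get_image(c) for c in("scene","top","wrist")}
for c in D: cv2.imwrite(f"pics/{c}0.png",D[c]["img"])
cv2.imwrite("pics/st.png",np.vstack([cv2.resize(D["scene"]["img"],(400,300)),cv2.resize(D["top"]["img"],(400,300))]))
for n in "handle sleeve jaw0 pin pointer mark screwdriver pin_jar stage".split():
    R={}
    for c in("scene","top"):
        f=find_in(n,c)
        if f:
            p=np.array(f[0]["position"])*[512,384]; R[c]=ray(c,p,D[c]); print(n,c,p.round(1),round(f[0]["conf"],2),len(f))
    if len(R)==2: p,e=tri(list(R.values())); print("   ",p.round(1),np.round(e,1))
print(D["wrist"]["hand_eye"],D["wrist"]["camera_matrix"])
E
```

```text
pics
{'time': np.float64(0.0), 'joint_pos': array([67.409, 33.927,  2.767, 92.235, -1.907, 54.014, -1.931]), 'qvel': array([-0.016, -0.083, -0.033, -0.018, -0.081, -0.095, -0.08 ]), 'joint_torque': array([-0.0000e+00, -5.4869e+01,  1.5460e+00, -1.9812e+01,  9.0000e-03,
        9.0000e-03, -0.0000e+00]), 'tool_pos': array([ 214.561, -691.661,  230.137]), 'tool_rot': array([-1.7987e+02,  8.0000e-03,  1.7238e+01]), 'force': array([0.179, 0.508, 0.825]), 'torque': array([-0.064,  0.028, -0.018]), 'gripper_force': np.float64(0.0), 'grip_width': np.float64(85.617)}
handle scene [161.5 148.2] 0.91 1
handle top [355.3 230. ] 0.62 1
    [ 518.5 -122.9   78.1] [3.8 3.8]
sleeve scene [175.3 204.8] 0.81 1
sleeve top [334.5 195.1] 0.59 2
    [592.5 -98.5  12.3] [1.7 1.7]
jaw0 top [411.5 212.2] 0.64 1
pin scene [169.8 187.3] 0.43 1
pin top [337.8 176. ] 0.42 1
    [623.2 -94.3  93.6] [2.1 2.1]
pointer scene [167.8 193.2] 0.58 1
pointer top [345.5 202. ] 0.96 1
    [ 576.9 -114.8   26.3] [2.6 2.6]
mark scene [212.8 194.9] 0.55 1
mark top [309.9 201.2] 0.64 3
    [579.2 -39.7  19.2] [4.6 4.6]
screwdriver scene [ 86.6 192.7] 0.72 1
screwdriver top [413.3 211.4] 0.64 2
    [ 557.8 -258.5   14.8] [1.9 1.9]
pin_jar scene [167.2 188.1] 0.47 1
pin_jar top [287.4 245.1] 0.54 1
    [497.9 -62.9 -39.5] [64.8 64.8]
stage scene [166.3 188.5] 0.4 1
stage top [332.4 195.5] 0.73 1
    [589.3 -98.5  51.9] [11.5 11.5]
[[-1.78058677e-04 -9.61694898e-01 -2.74122039e-01  6.93027072e+01]
 [ 9.99999746e-01 -3.60462191e-04  6.15039998e-04  5.40391159e-01]
 [-6.90291459e-04 -2.74121860e-01  9.61694717e-01 -1.42958544e+02]
 [ 0.00000000e+00  0.00000000e+00  0.00000000e+00  1.00000000e+00]] [[297.31863964   0.         257.21082888]
 [  0.         297.31863964 191.1160519 ]
 [  0.           0.           1.        ]]
```

Run:
```python
import cv2,numpy as np
s=cv2.imread("pics/scene0.png")[110:260,40:290]; t=cv2.imread("pics/top0.png")[130:280,240:440]
cv2.imwrite("pics/a.png",np.vstack([cv2.resize(s,(500,300),interpolation=cv2.INTER_CUBIC),cv2.resize(t,(400,300),interpolation=cv2.INTER_CUBIC)[:, :].copy() if 0 else cv2.copyMakeBorder(cv2.resize(t,(400,300),interpolation=cv2.INTER_CUBIC),0,0,0,100,cv2.BORDER_CONSTANT)]))
```

```text
(no output)
```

View pics/a.png

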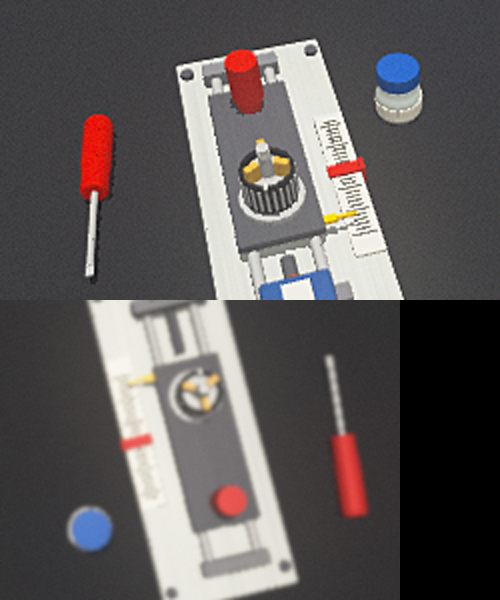

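The scene view shows the handle top near scene px (160,140), the pin top near (171,182), the pointer tip near (217,218) and the mark near (213,194). In the top view the same things are near (355,230), (340,175), (304,170) and (308,200). The stage's -x end points towards the robot.

Run:
```python
from h import *
D={c:get_image(c) for c in("scene","top")}
P={"handletop":((160.5,140),(355.5,230),97),"pintop":((171.5,182),(340,175.5),106),"ptr":((217.5,218),(304.5,170.5),37),"mark":((213,194),(308,200.5),22)}
for n,(a,b,z) in P.items():
    ra,rb=ray("scene",a,D["scene"]),ray("top",b,D["top"]); p,e=tri([ra,rb]); print(n,p.round(1),np.round(e,1),"atz",atz(ra,z).round(1),atz(rb,z).round(1))
# red mask centroids
for c in D:
    h=cv2.cvtColor(D[c]["img"],cv2.COLOR_BGR2HSV); 
    for nm,m in(("red",((h[...,0]<8)|(h[...,0]>172))&(h[...,1]>140)&(h[...,2]>60)),("yel",(h[...,0]>20)&(h[...,0]<33)&(h[...,1]>150)&(h[...,2]>90))):
        n,l,st,ce=cv2.connectedComponentsWithStats(m.astype(np.uint8))
        for i in range(1,n):
            if st[i,4]>8: print(c,nm,st[i],ce[i].round(1))
for c in D: print(c,np.round(D[c]["world_from_camera"],2)[:3,3])
```

```text
handletop [ 518.4 -120.7   97. ] [2.9 2.9] atz [ 518.9 -117.8   97. ] [ 518.6 -123.7   97. ]
pintop [622.5 -93.4 105.3] [1.1 1.1] atz [623.3 -92.1 106. ] [622.5 -94.4 106. ]
ptr [642.  -29.4  34.9] [2.8 2.8] atz [643.8 -26.5  37. ] [641.6 -32.1  37. ]
mark [580.3 -37.2  22.8] [2.7 2.7] atz [579.9 -34.5  22. ] [580.3 -40.   22. ]
scene red [152 135  20  32 463] [161.9 149.8]
scene red [ 80 167  17  44 611] [ 87.8 187.9]
scene red [204 188  19  12 118] [213.6 193.8]
scene yel [ 469  159   43   76 1912] [491.8 192. ]
scene yel [177 189   7   3  17] [180.2 189.9]
scene yel [162 191   7   5  16] [164.9 193.1]
scene yel [201 215  17   7  49] [208.2 218.1]
top red [405 197  19  42 545] [414.2 217.9]
top red [300 198  15   7  51] [307.  200.9]
top red [347 224  16  14 171] [354.6 230.2]
top yel [  41  151   50   74 1883] [ 66.  193.7]
scene [1068.07    1.52  600.81]
top [512.81  43.52 984.05]
```

Request:
{"method": "step_arm", "body": {"dp": [[270, -230, 0], [270, -230, 0], [270, -230, 0], [270, -230, 0], [270, -230, 0], [270, -230, 0], [270, -230, 0], [270, -230, 0], [270, -230, 0], [270, -230, 0]], "twist": [[0, 0, -1.2], [0, 0, -1.2], [0, 0, -1.2], [0, 0, -1.2], [0, 0, -1.2], [0, 0, -1.2], [0, 0, -1.2], [0, 0, -1.2], [0, 0, -1.2], [0, 0, -1.2]], "hand": [0, 0, 0, 0, 0, 0, 0, 0, 0, 0]}}

```text
time: 1.98
tool_pos: [409.1, -386.2, 232.0]
tool_rot: [179.8, -0.2, 86.9]
force: [-0.1, 0.2, 0.3]
grip_width: 85.3
gripper_force: 0.0
```

```bash
cat >> h.py <<'E'
from scipy.spatial.transform import Rotation as Ro
def Rt(s): return Ro.from_euler("xyz",s["tool_rot"],degrees=True).as_matrix()
def go(s,p,yaw):
    R=Rt(s); d=R.T@(np.array(p)-s["tool_pos"]); w=Ro.from_matrix(R.T@Ro.from_euler("xyz",[180,0,yaw],degrees=True).as_matrix()).as_rotvec()
    print("pos",np.round(s["tool_pos"],1),"rot",np.round(s["tool_rot"],1),"j",np.round(s["joint_pos"]),"t",round(float(s["time"]),2),"-> dp",d.round(1),"tw",w.round(3))
def wray(px,d,s):
    K=np.array(d["camera_matrix"]); H=np.array(d["hand_eye"]); u=np.array([px[0]-K[0,2],px[1]-K[1,2]]); r=np.hypot(*u); th=r/K[0,0]
    v=np.array([*(u/r*np.sin(th)),np.cos(th)]); R=Rt(s)
    return R@H[:3,3]+s["tool_pos"], R@H[:3,:3]@v
E
python3 - <<'E'
from h import *
go(manip.observe(),[600,-95,230],175)
E
```

```text
pos [ 409.1 -386.2  232. ] rot [179.8  -0.2  86.9] j [ 53.  23. -18. 113.  10.  46.  26.] t 1.98 -> dp [301.1 174.9   3.3] tw [ 0.004 -0.    -1.538]
```

Request:
{"method": "step_arm", "body": {"dp": [[301, 175, 3], [301, 175, 3], [301, 175, 3], [301, 175, 3], [301, 175, 3], [301, 175, 3], [301, 175, 3], [301, 175, 3], [301, 175, 3], [301, 175, 3]], "twist": [[0, 0, -1.25], [0, 0, -1.25], [0, 0, -1.25], [0, 0, -1.25], [0, 0, -1.25], [0, 0, -1.25], [0, 0, -1.25], [0, 0, -1.25], [0, 0, -1.25], [0, 0, -1.25]], "hand": [0, 0, 0, 0, 0, 0, 0, 0, 0, 0]}}

```text
time: 2.82
tool_pos: [603.4, -98.0, 229.4]
tool_rot: [179.7, 0.1, 158.4]
force: [-0.1, -0.3, 0.5]
grip_width: 85.3
gripper_force: 0.0
```

Run:
```python
from h import *
s=manip.observe(); d=get_image("wrist"); cv2.imwrite("pics/w1.png",d["img"])
go(s,[622,-93,150],175)
for n in "handle sleeve pin pointer mark jaw0".split():
    f=find_in(n,"wrist")
    if f:
        p=np.array(f[0]["position"])*[512,384]; print(n,p.round(1),round(f[0]["conf"],2),[atz(wray(p,d,s),z).round(1) for z in (22,37,75,106)])
```

```text
pos [603.4 -98.  229.4] rot [1.797e+02 1.000e-01 1.584e+02] j [ 32.  30. -38. 106.  23.  51.  52.] t 2.82 -> dp [-15.3  11.1  79.5] tw [ 0.005  0.003 -0.289]
handle [202.7 109.3] 0.97 [array([ 515.9, -131.9,   22. ]), array([ 516.8, -129.4,   37. ]), array([ 519.2, -123.1,   75. ]), array([ 521.2, -117.9,  106. ])]
sleeve [269.9 180. ] 0.68 [array([625.1, -89.7,  22. ]), array([621.4, -89. ,  37. ]), array([612. , -87.3,  75. ]), array([604.2, -85.9, 106. ])]
pin [265.3 197.2] 0.44 [array([ 643.4, -102.7,   22. ]), array([ 638.9, -101.5,   37. ]), array([627.5, -98.3,  75. ]), array([618.2, -95.7, 106. ])]
pointer [239.7 149.1] 0.72 [array([ 576.6, -109.4,   22. ]), array([ 575. , -107.9,   37. ]), array([ 570.8, -104. ,   75. ]), array([ 567.4, -100.8,  106. ])]
mark [297.8 131.1] 0.61 [array([581.6, -37.5,  22. ]), array([579.7, -39.1,  37. ]), array([575., -43.,  75.]), array([571.1, -46.2, 106. ])]
jaw0 [261.3 192.6] 0.48 [array([ 636.2, -105.2,   22. ]), array([ 631.9, -103.8,   37. ]), array([ 621.3, -100.4,   75. ]), array([612.6, -97.6, 106. ])]
```

View pics/w1.png

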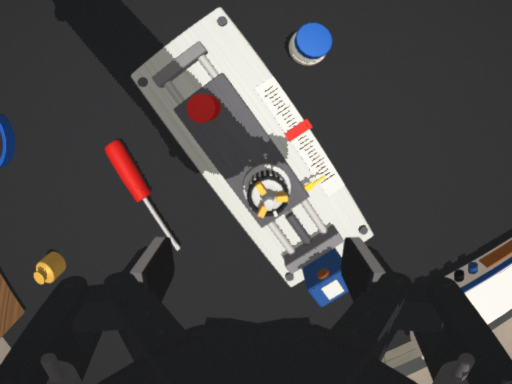

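The wrist view shows the pin top near (268,203), the sleeve ring near (268,193), the handle top near (204,107), the pointer tip near (325,177) and the mark near (298,130).

Run:
```python
from h import *
s=manip.observe(); d=get_image("wrist"); D={c:get_image(c) for c in("scene","top")}
Q={"handle":((204,107),(160.5,140),(355.5,230),97),"pin":((269,203.5),(171.5,182),(340,175.5),106),"ring":((268,193),(175,197),(338.5,177),82),"ptr":((325,177),(217.5,218),(304.5,170.5),37),"mark":((298,130),(213,194),(308,200.5),22)}
for n,(w,a,b,z) in Q.items():
    r=[wray(w,d,s),ray("",a,D["scene"]),ray("",b,D["top"])]; p,e=tri(r); print(n,p.round(1),np.round(e,1),"w@z",atz(r[0],z).round(1))
    p,e=tri(r[:2]);print("   w+scene",p.round(1),np.round(e,1))
```

```text
handle [ 516.5 -122.3   95.5] [3.2 4.1 2.7] w@z [ 514.5 -124.6   97. ]
   w+scene [ 514.  -122.1   92.7] [3.2 3.2]
pin [621.7 -97.1 103.7] [6.9 4.6 2.6] w@z [ 620.6 -103.8  106. ]
   w+scene [620.8 -98.3 103.4] [5.7 5.7]
ring [622.3 -97.6  68.5] [6.2 5.8 1.8] w@z [ 617.5 -102.7   82. ]
   w+scene [621.  -97.9  67.5] [5.9 5.9]
ptr [640.7 -31.8  31.1] [4.4 5.1 1.8] w@z [638.  -36.9  37. ]
   w+scene [639.5 -31.4  29.9] [4.7 4.7]
mark [578.4 -40.1  18.6] [5.3 5.5 2.2] w@z [576.7 -45.7  22. ]
   w+scene [576.5 -40.   16.6] [5.2 5.2]
```

Request:
{"method": "step_arm", "body": {"dp": [[-15, 10, 70], [-15, 10, 70], [-15, 10, 70], [-15, 10, 70], [-15, 10, 70], [-15, 10, 70]], "twist": [[0, 0, -0.29], [0, 0, -0.29], [0, 0, -0.29], [0, 0, -0.29], [0, 0, -0.29], [0, 0, -0.29]], "hand": [0, 0, 0, 0, 0, 0]}}

```text
time: 3.82
tool_pos: [618.5, -101.2, 159.3]
tool_rot: [-180.0, 0.1, 174.1]
force: [0.4, 0.2, -0.6]
grip_width: 85.7
gripper_force: 0.0
```

Run:
```python
from h import *
s=manip.observe(); d=get_image("wrist"); np.save("w2.npy",{"s":s,"d":d},allow_pickle=True); cv2.imwrite("pics/w2.png",d["img"])
print(np.abs(s["qvel"]).max()); go(s,[622,-95,52],175)
```

```text
0.5913842566245586
pos [ 618.5 -101.2  159.3] rot [-1.800e+02  1.000e-01  1.741e+02] j [ 31.  37. -38. 107.  31.  47.  61.] t 3.82 -> dp [ -2.6   6.6 107.3] tw [-0.     0.002 -0.015]
```

View pics/w2.png

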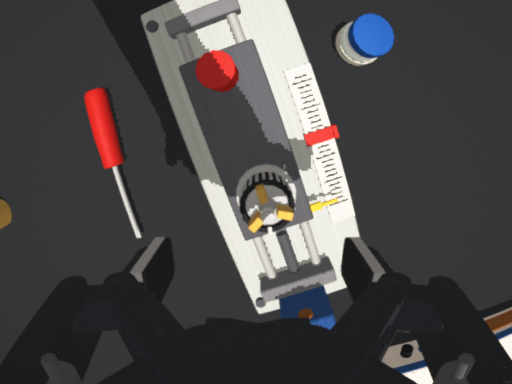

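Here the ring centre is near (267,205), the pin top near (269,228), the handle top near (215,70), the pointer tip near (339,202) and the mark near (322,135).

Run:
```python
from h import *
q=np.load("w2.npy",allow_pickle=True).item(); s,d=q["s"],q["d"]; D={c:get_image(c) for c in("scene",)}; 
Q={"handle":((215,70),(160.5,140),97),"pin":((269.5,229),(171.5,182),106),"ring":((267,205),(175,197),82),"ptr":((339,202),(217.5,218),37),"mark":((322,135),(213,194),22)}
for n,(w,a,z) in Q.items():
    r=[wray(w,d,s),ray("",a,D["scene"])]; p,e=tri(r); print(n,p.round(1),np.round(e,1),"w@z",atz(r[0],z).round(1))
im=d["img"][170:260,210:330]; cv2.imwrite("pics/w2c.png",cv2.resize(im,None,fx=5,fy=5,interpolation=cv2.INTER_CUBIC))
```

```text
handle [ 519.3 -119.2   97.3] [1.5 1.5] w@z [ 519.4 -120.7   97. ]
pin [630.4 -92.7 113.8] [2. 2.] w@z [634.1 -94.7 106. ]
ring [626.5 -92.9  73.7] [2. 2.] w@z [624.  -94.8  82. ]
ptr [643.7 -26.   37.2] [0.5 0.5] w@z [643.7 -25.4  37. ]
mark [579.8 -35.1  21.6] [0.6 0.6] w@z [579.9 -35.8  22. ]
```

View pics/w2c.png

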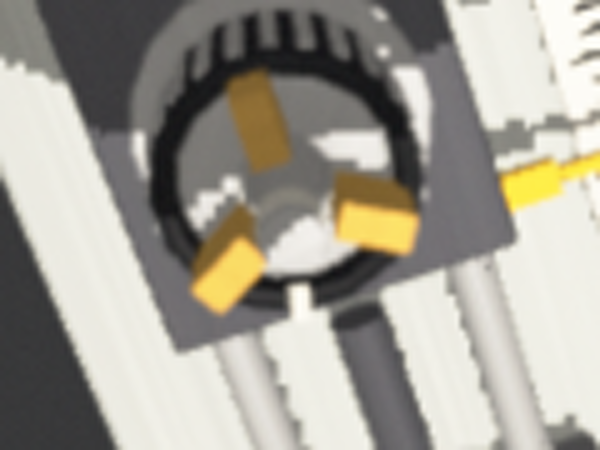

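Request:
{"method": "step_arm", "body": {"dp": [[-5, 8, 25], [-5, 8, 50], [-5, 8, 75], [-5, 8, 95], [-5, 8, 95], [-5, 8, 95], [-5, 8, 95]], "twist": [[0, 0, 0], [0, 0, 0], [0, 0, 0], [0, 0, 0], [0, 0, 0], [0, 0, 0], [0, 0, 0]], "hand": [0, 0, 0, 0, 0, 0, 0]}}

```text
time: 4.5
tool_pos: [624.8, -93.6, 64.9]
tool_rot: [180.0, 0.2, 174.2]
force: [-0.4, -0.1, -0.1]
grip_width: 85.5
gripper_force: 0.0
```

Run:
```python
from h import *
s=manip.observe(); d=get_image("scene"); cv2.imwrite("pics/s3.png",cv2.resize(d["img"][110:260,90:290],None,fx=3,fy=3,interpolation=cv2.INTER_CUBIC)); go(s,[624.5,-94,51],174)
```

```text
pos [624.8 -93.6  64.9] rot [180.    0.2 174.2] j [ 27.  43. -33. 109.  37.  38.  55.] t 4.5 -> dp [ 0.3 -0.5 13.9] tw [0.    0.003 0.004]
```

View pics/s3.png

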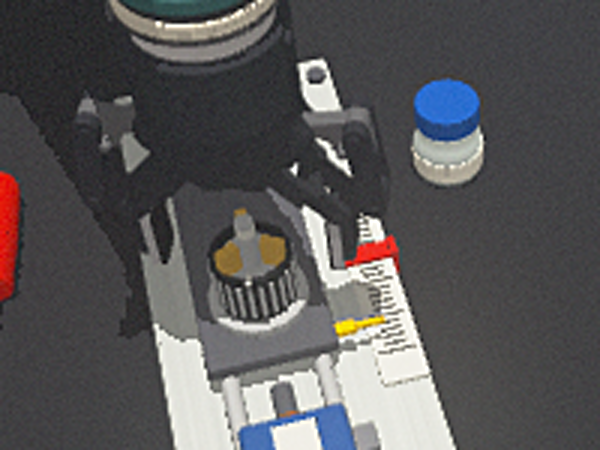

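Request:
{"method": "step_arm", "body": {"dp": [[0, 0, 17], [0, 0, 17], [0, 0, 17], [0, 0, 17], [0, 0, 17], [0, 0, 17], [0, 0, 17], [0, 0, 17], [0, 0, 17], [0, 0, 17]], "twist": [[0, 0, 0], [0, 0, 0], [0, 0, 0], [0, 0, 0], [0, 0, 0], [0, 0, 0], [0, 0, 0], [0, 0, 0], [0, 0, 0], [0, 0, 0]], "hand": [0, 0, 0.6, 0.6, 0.6, 0.6, 0.6, 0.6, 0.6, 0.6], "force": 70}}

```text
time: 5.38
tool_pos: [624.2, -94.3, 47.8]
tool_rot: [-179.9, 0.1, 174.2]
force: [-1.1, -0.8, 6.1]
grip_width: 42.7
gripper_force: 70.4
```

Gripped at 42.7 mm with small side forces. Now I'll turn clockwise, which is +z in the tool frame.

Request:
{"method": "step_arm", "body": {"dp": [[0, 0, 0], [0, 0, 0], [0, 0, 0], [0, 0, 0], [0, 0, 0], [0, 0, 0], [0, 0, 0], [0, 0, 0], [0, 0, 0], [0, 0, 0]], "twist": [[0, 0, 0.08], [0, 0, 0.16], [0, 0, 0.24], [0, 0, 0.32], [0, 0, 0.4], [0, 0, 0.48], [0, 0, 0.56], [0, 0, 0.64], [0, 0, 0.72], [0, 0, 0.8]], "hand": [0.6, 0.6, 0.6, 0.6, 0.6, 0.6, 0.6, 0.6, 0.6, 0.6]}}

```text
time: 6.22
tool_pos: [624.7, -93.3, 47.8]
tool_rot: [179.9, 0.1, 128.3]
force: [-0.5, 1.7, 4.4]
grip_width: 42.7
gripper_force: 70.2
```

Run:
```python
from h import *
s=manip.observe(); print({k:np.round(s[k],2) for k in("tool_pos","tool_rot","force","torque","joint_pos","grip_width")})
```

```text
{'tool_pos': array([624.68, -93.34,  47.79]), 'tool_rot': array([1.7993e+02, 9.0000e-02, 1.2829e+02]), 'force': array([-0.47,  1.7 ,  4.39]), 'torque': array([-0.31,  0.31,  0.25]), 'joint_pos': array([ 18.17,  42.31, -20.08, 110.05,  25.93,  31.96,  18.95]), 'grip_width': np.float64(42.7)}
```

Request:
{"method": "step_arm", "body": {"dp": [[0, 0, 0], [0, 0, 0], [0, 0, 0], [0, 0, 0], [0, 0, 0], [0, 0, 0]], "twist": [[0, 0, 0.05], [0, 0, 0.1], [0, 0, 0.15], [0, 0, 0.2], [0, 0, 0.2], [0, 0, 0.2]], "hand": [0.6, 0.6, 0.6, 0.6, 0.6, 0.6]}}

```text
time: 6.72
tool_pos: [624.9, -93.2, 47.8]
tool_rot: [179.9, 0.1, 117.0]
force: [0.2, 1.0, 5.6]
grip_width: 42.6
gripper_force: 71.5
```

```bash
cat > st.py <<'E'
from h import *
s=manip.observe(); print({k:np.round(s[k],2).tolist() for k in("tool_pos","tool_rot","force","torque","grip_width")})
E
python3 st.py
```

```text
{'tool_pos': [624.9, -93.18, 47.79], 'tool_rot': [179.88, 0.05, 116.96], 'force': [0.22, 1.05, 5.59], 'torque': [-0.18, 0.4, -0.17], 'grip_width': 42.6}
```

Request:
{"method": "step_arm", "body": {"dp": [[0, 0, 0], [0, 0, 0], [0, 0, 0], [0, 0, 0], [0, 0, 0]], "twist": [[0, 0, 0.05], [0, 0, 0.1], [0, 0, 0.1], [0, 0, 0.1], [0, 0, 0.1]], "hand": [0.6, 0.6, 0.6, 0.6, 0.6]}}

```text
time: 7.13
tool_pos: [625.0, -93.1, 47.8]
tool_rot: [179.9, 0.1, 111.5]
force: [1.3, 1.0, 6.6]
grip_width: 42.7
gripper_force: 71.4
```

```bash
python3 st.py
```

```text
{'tool_pos': [625.02, -93.1, 47.78], 'tool_rot': [179.87, 0.07, 111.5], 'force': [1.3, 1.0, 6.57], 'torque': [-0.17, 0.39, 0.59], 'grip_width': 42.68}
```

Request:
{"method": "step_arm", "body": {"dp": [[0, 0, 0], [0, 0, 0], [0, 0, 0], [0, 0, 0], [0, 0, 0]], "twist": [[0, 0, 0.05], [0, 0, 0.1], [0, 0, 0.1], [0, 0, 0.1], [0, 0, 0.1]], "hand": [0.6, 0.6, 0.6, 0.6, 0.6]}}

```text
time: 7.55
tool_pos: [624.9, -91.9, 47.7]
tool_rot: [179.8, -0.0, 105.7]
force: [-0.7, 1.7, 6.6]
grip_width: 41.9
gripper_force: 70.7
```

```bash
python3 st.py
```

```text
{'tool_pos': [624.89, -91.93, 47.67], 'tool_rot': [179.82, -0.05, 105.66], 'force': [-0.67, 1.75, 6.62], 'torque': [0.46, 0.12, 0.2], 'grip_width': 41.87}
```

Request:
{"method": "step_arm", "body": {"dp": [[0, 0, 0], [0, 0, 0], [0, 0, 0], [0, 0, 0], [0, 0, 0]], "twist": [[0, 0, 0.05], [0, 0, 0.1], [0, 0, 0.1], [0, 0, 0.1], [0, 0, 0.1]], "hand": [0.6, 0.6, 0.6, 0.6, 0.6]}}

```text
time: 7.97
tool_pos: [625.2, -92.2, 47.7]
tool_rot: [179.8, 0.0, 100.3]
force: [0.1, 0.4, 6.0]
grip_width: 42.0
gripper_force: 70.7
```

```bash
python3 st.py
```

```text
{'tool_pos': [625.17, -92.15, 47.68], 'tool_rot': [179.82, 0.01, 100.26], 'force': [0.1, 0.43, 5.96], 'torque': [0.28, 0.17, 1.12], 'grip_width': 42.04}
```

Request:
{"method": "step_arm", "body": {"dp": [[0, 0, 0], [0, 0, 0], [0, 0, 0], [0, 0, 0], [0, 0, 0]], "twist": [[0, 0, 0.05], [0, 0, 0.1], [0, 0, 0.15], [0, 0, 0.15], [0, 0, 0.15]], "hand": [0.6, 0.6, 0.6, 0.6, 0.6]}}

```text
time: 8.38
tool_pos: [625.4, -89.0, 47.7]
tool_rot: [179.8, -0.2, 91.9]
force: [0.4, 4.4, 6.7]
grip_width: 41.9
gripper_force: 101.6
```

```bash
python3 st.py
python3 - <<'E'
from h import *
d=get_image("scene"); t=get_image("wrist")
cv2.imwrite("pics/s4.png",np.hstack([cv2.resize(d["img"][160:240,140:240],(400,320),interpolation=cv2.INTER_CUBIC),cv2.resize(t["img"][170:330,150:350],(400,320),interpolation=cv2.INTER_CUBIC)]))
E
```

```text
{'tool_pos': [625.44, -89.05, 47.74], 'tool_rot': [179.77, -0.17, 91.9], 'force': [0.35, 4.41, 6.66], 'torque': [1.09, 0.09, 1.44], 'grip_width': 41.95}
```

View pics/s4.png

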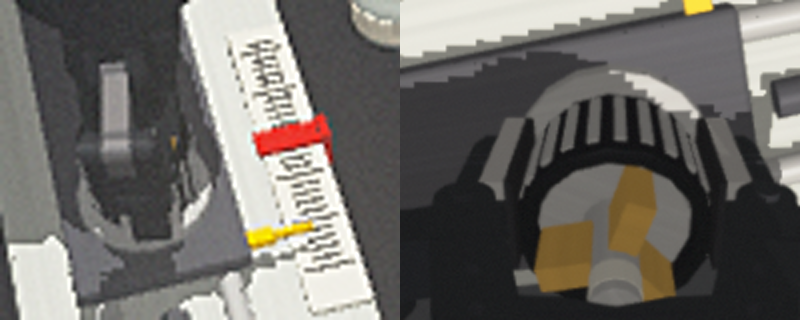

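Request:
{"method": "step_arm", "body": {"dp": [[0, 0, 0], [0, 0, 0], [0, 0, 0], [0, 0, 0], [0, 0, -30], [0, 0, -60], [0, 0, -85], [0, 0, -85], [0, 0, -85]], "twist": [[0, 0, 0], [0, 0, 0], [0, 0, 0], [0, 0, 0], [0, 0, 0], [0, 0, 0], [0, 0, 0], [0, 0, 0], [0, 0, 0]], "hand": [0, 0, 0, 0, 0, 0, 0, 0, 0]}}

```text
time: 9.23
tool_pos: [624.7, -94.7, 132.9]
tool_rot: [179.8, 0.0, 91.1]
force: [0.8, -0.9, -0.3]
grip_width: 85.6
gripper_force: 0.0
```

Run:
```python
from h import *
s=manip.observe(); d=get_image("wrist"); cv2.imwrite("pics/w5.png",d["img"]); go(s,[519,-121,132],104.5)
for n in ("handle","pin","mark"):
    f=find_in(n,"wrist")
    if f: p=np.array(f[0]["position"])*[512,384]; print(n,p.round(1),round(f[0]["conf"],2),[atz(wray(p,d,s),z).round(1) for z in(22,77,90,97,106)])
```

```text
pos [624.7 -94.7 132.9] rot [179.8   0.   91.1] j [ 13.  34. -13. 108.  12.  38.  -5.] t 9.23 -> dp [ -24.3 -106.1    0.6] tw [ 0.003  0.001 -0.234]
handle [121.7 235.8] 0.67 [array([ 489.3, -147.6,   22. ]), array([ 518.3, -121.2,   77. ]), array([ 525.1, -115. ,   90. ]), array([ 528.8, -111.6,   97. ]), array([ 533.5, -107.3,  106. ])]
pin [255.2 217.9] 0.66 [array([ 623.7, -123.8,   22. ]), array([ 623.5, -102.6,   77. ]), array([623.5, -97.5,  90. ]), array([623.4, -94.8,  97. ]), array([623.4, -91.3, 106. ])]
mark [206.5 120.7] 0.85 [array([580.6, -36.6,  22. ]), array([589.8, -34.2,  77. ]), array([591.9, -33.6,  90. ]), array([593.1, -33.3,  97. ]), array([594.6, -33. , 106. ])]
```

View pics/w5.png

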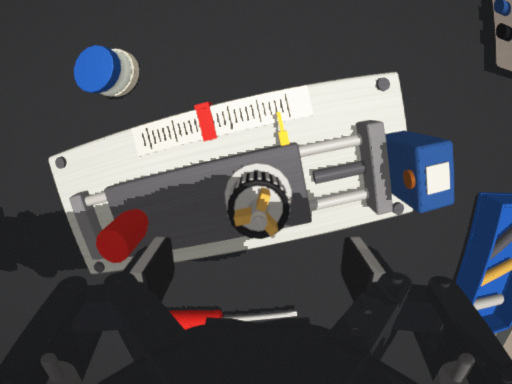

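The pin is upright with the jaws closed on it. The pointer tip is near (279,113), the mark near (206,121), and the handle agrees with (518,-121).

Request:
{"method": "step_arm", "body": {"dp": [[-24, -106, 0], [-24, -106, 0], [-24, -106, 0], [-24, -106, 0], [-24, -106, 0], [-24, -106, 0], [-24, -106, 0]], "twist": [[0, 0, -0.23], [0, 0, -0.23], [0, 0, -0.23], [0, 0, -0.23], [0, 0, -0.23], [0, 0, -0.23], [0, 0, -0.23]], "hand": [0, 0, 0, 0, 0, 0, 0]}}

```text
time: 10.02
tool_pos: [519.9, -119.3, 131.2]
tool_rot: [179.9, -0.0, 104.4]
force: [-0.1, 0.8, 0.2]
grip_width: 85.1
gripper_force: 0.0
```

Run:
```python
from h import *
s=manip.observe(); d=get_image("wrist"); cv2.imwrite("pics/w6.png",d["img"]); go(s,[518.5,-121,56],104.5)
h=cv2.cvtColor(d["img"],cv2.COLOR_BGR2HSV)
for nm,m in(("red",((h[...,0]<8)|(h[...,0]>172))&(h[...,1]>140)&(h[...,2]>60)),("yel",(h[...,0]>20)&(h[...,0]<33)&(h[...,1]>150)&(h[...,2]>90))):
    n,l,st,ce=cv2.connectedComponentsWithStats(m.astype(np.uint8))
    for i in range(1,n):
        if st[i,4]>25: print(nm,st[i],ce[i].round(1),[atz(wray(ce[i],d,s),z).round(1) for z in(22,37,80)])
```

```text
pos [ 519.9 -119.3  131.2] rot [179.9  -0.  104.4] j [ 21.  29. -17. 121.  16.  32.   7.] t 10.02 -> dp [-1.3 -1.9 75.2] tw [ 0.002 -0.    -0.002]
red [338  97  20  38 497] [348.2 114.5] [array([579.8, -36.1,  22. ]), array([575.2, -37. ,  37. ]), array([562. , -39.9,  80. ])]
red [ 234  184   43   55 1887] [254.8 211.8] [array([ 523.3, -141.7,   22. ]), array([ 522.1, -136.4,   37. ]), array([ 518.5, -121.2,   80. ])]
red [ 209  295   80   29 1707] [246.6 309.3] [array([ 542. , -251.2,   22. ]), array([ 539.6, -239.4,   37. ]), array([ 532.8, -205.5,   80. ])]
yel [411 128   8  31 142] [415.2 147. ] [array([653.9, -43.8,  22. ]), array([644.8, -44.3,  37. ]), array([619. , -45.8,  80. ])]
yel [412 200  12  14  74] [417.4 206.3] [array([679.2, -98.1,  22. ]), array([668.6, -95.4,  37. ]), array([638.5, -87.7,  80. ])]
yel [391 216  11   6  64] [395.8 218.5] [array([ 659.7, -115.7,   22. ]), array([ 650.3, -111.9,   37. ]), array([ 623.5, -101.2,   80. ])]
```

View pics/w6.png

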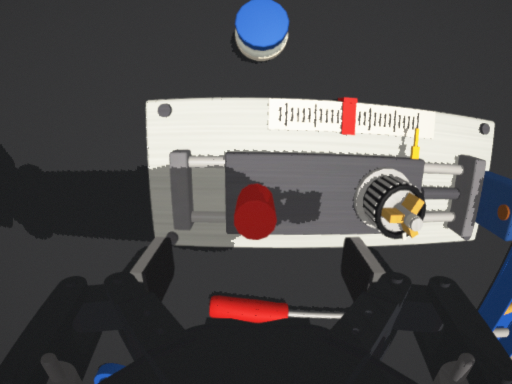

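Request:
{"method": "step_arm", "body": {"dp": [[-1, -2, 25], [-1, -2, 50], [-1, -2, 74], [-1, -2, 74], [-1, -2, 74], [-1, -2, 74], [-1, -2, 74], [-1, -2, 74], [-1, -2, 74], [-1, -2, 74]], "twist": [[0, 0, 0], [0, 0, 0], [0, 0, 0], [0, 0, 0], [0, 0, 0], [0, 0, 0], [0, 0, 0], [0, 0, 0], [0, 0, 0], [0, 0, 0]], "hand": [0, 0, 0, 0, 0.8, 0.8, 0.8, 0.8, 0.8, 0.8], "force": 60}}

```text
time: 10.9
tool_pos: [518.8, -121.2, 58.8]
tool_rot: [179.7, 0.1, 104.3]
force: [1.6, 1.9, 5.3]
grip_width: 26.4
gripper_force: 59.3
```

```bash
python3 st.py
```

```text
{'tool_pos': [518.84, -121.16, 58.82], 'tool_rot': [179.71, 0.08, 104.35], 'force': [1.58, 1.87, 5.31], 'torque': [0.18, -0.17, 0.02], 'grip_width': 26.43}
```

Request:
{"method": "step_arm", "body": {"dp": [[0, -8, 0], [0, -16, 0], [0, -24, 0], [0, -32, 0], [0, -40, 0], [0, -48, 0], [0, -56, 0], [0, -60, 0], [0, -60, 0], [0, -60, 0]], "twist": [[0, 0, 0], [0, 0, 0], [0, 0, 0], [0, 0, 0], [0, 0, 0], [0, 0, 0], [0, 0, 0], [0, 0, 0], [0, 0, 0], [0, 0, 0]], "hand": [0.8, 0.8, 0.8, 0.8, 0.8, 0.8, 0.8, 0.8, 0.8, 0.8]}}

```text
time: 11.73
tool_pos: [465.6, -134.1, 58.8]
tool_rot: [179.2, 0.1, 104.5]
force: [9.0, 5.2, 0.0]
grip_width: 27.0
gripper_force: 60.1
```

```bash
python3 st.py
python3 - <<'E'
from h import *
s=manip.observe();w=get_image("wrist"); d=get_image("scene")
cv2.imwrite("pics/f.png",np.vstack([cv2.resize(w["img"][30:180,250:512],(524,300)),cv2.resize(d["img"][165:240,150:281],(524,300),interpolation=cv2.INTER_CUBIC)]))
for d in(w,):
  h=cv2.cvtColor(d["img"],cv2.COLOR_BGR2HSV)
  for nm,m in(("red",((h[...,0]<8)|(h[...,0]>172))&(h[...,1]>140)&(h[...,2]>60)),("yel",(h[...,0]>20)&(h[...,0]<33)&(h[...,1]>150)&(h[...,2]>90))):
    n,l,st,ce=cv2.connectedComponentsWithStats(m.astype(np.uint8))
    for i in range(1,n):
        if st[i,4]>15: print(nm,st[i],ce[i].round(1),[atz(wray(ce[i],d,s),z).round(1) for z in(22,37)])
E
```

```text
{'tool_pos': [465.6, -134.07, 58.85], 'tool_rot': [179.16, 0.07, 104.46], 'force': [9.01, 5.18, 0.01], 'torque': [0.86, -1.3, -0.04], 'grip_width': 27.02}
red [432 102  29  46 690] [448.9 122.8] [array([579.7, -35.5,  22. ]), array([568.6, -38.2,  37. ])]
red [ 226  212   67   95 4851] [257.8 261.7] [array([ 474.6, -165.9,   22. ]), array([ 472.2, -157.7,   37. ])]
yel [459 136  12  40 252] [465.1 159.4] [array([605. , -55.4,  22. ]), array([591.7, -56.4,  37. ])]
yel [481 239   7   8  35] [483.9 242.6] [array([ 663.6, -113.7,   22. ]), array([ 645.4, -109.9,   37. ])]
yel [476 248   7   7  24] [478.4 251. ] [array([ 661.1, -122.2,   22. ]), array([ 643.2, -117.6,   37. ])]
yel [448 261  14  10  68] [453.7 265.1] [array([ 638.3, -139.1,   22. ]), array([ 622.2, -133.2,   37. ])]
yel [469 280   5   5  17] [470.8 281.6] [array([ 671.7, -152.3,   22. ]), array([ 652.9, -145.3,   37. ])]
```

View pics/f.png

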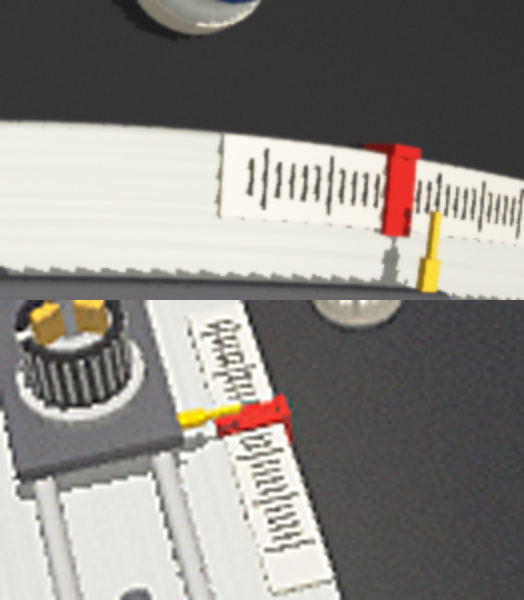

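Request:
{"method": "step_arm", "body": {"dp": [[0, -3, 0], [0, -6, 0], [0, -6, 0], [0, -6, 0], [0, -6, 0], [0, -6, 0], [0, -6, 0]], "twist": [[0, 0, 0], [0, 0, 0], [0, 0, 0], [0, 0, 0], [0, 0, 0], [0, 0, 0], [0, 0, 0]], "hand": [0.8, 0.8, 0.8, 0.8, 0.8, 0.8, 0.8]}}

```text
time: 12.42
tool_pos: [460.6, -135.3, 58.8]
tool_rot: [179.1, 0.1, 104.5]
force: [10.4, 5.0, 1.2]
grip_width: 26.1
gripper_force: 60.2
```

```bash
python3 st.py
python3 - <<'E'
from h import *
s=manip.observe();w=get_image("wrist"); d=get_image("scene")
cv2.imwrite("pics/f2.png",np.vstack([cv2.resize(w["img"][60:210,381:512],(524,600))[:300],cv2.resize(d["img"][165:240,150:281],(524,300),interpolation=cv2.INTER_CUBIC)]))
u=np.array([.968,.25])
for nm0,d,ry in(("w",w,wray),("s",d,None)):
  h=cv2.cvtColor(d["img"],cv2.COLOR_BGR2HSV)
  for nm,z,m in(("red",22,((h[...,0]<8)|(h[...,0]>172))&(h[...,1]>140)&(h[...,2]>60)),("yel",37,(h[...,0]>20)&(h[...,0]<33)&(h[...,1]>150)&(h[...,2]>90))):
    n,l,st,ce=cv2.connectedComponentsWithStats(m.astype(np.uint8))
    for i in range(1,n):
        if 15<st[i,4]<1500:
            p=atz(wray(ce[i],d,s) if ry else ray("",ce[i],d),z); print(nm0,nm,st[i],ce[i].round(1),p.round(1),"along",(p[:2]@u).round(1))
E
```

```text
{'tool_pos': [460.57, -135.29, 58.84], 'tool_rot': [179.11, 0.07, 104.49], 'force': [10.36, 4.95, 1.15], 'torque': [1.01, -1.34, -0.12], 'grip_width': 26.13}
w red [437 103  29  46 671] [454.2 123.7] [579.7 -35.6  22. ] along 552.3
w yel [459 136  11  40 250] [465.  159.4] [586.7 -57.6  37. ] along 553.5
w yel [481 240   7   7  32] [483.8 242.7] [ 640.5 -111.2   37. ] along 592.2
w yel [448 261  14   9  60] [453.9 265.3] [ 617.7 -134.5   37. ] along 564.3
w yel [469 280   5   5  16] [470.7 281.9] [ 648.2 -146.8   37. ] along 590.7
s red [155 140  10   5  23] [159.7 142.2] [ 443.2 -136.7   22. ] along 394.9
s red [ 80 167  17  44 607] [ 87.8 187.8] [ 553.1 -253.2   22. ] along 472.1
s red [203 189  20  11 118] [213.3 193.9] [579.8 -33.9  22. ] along 552.8
s yel [194 189  16   6  41] [200.  191.2] [585.  -55.6  37. ] along 552.3
```

View pics/f2.png

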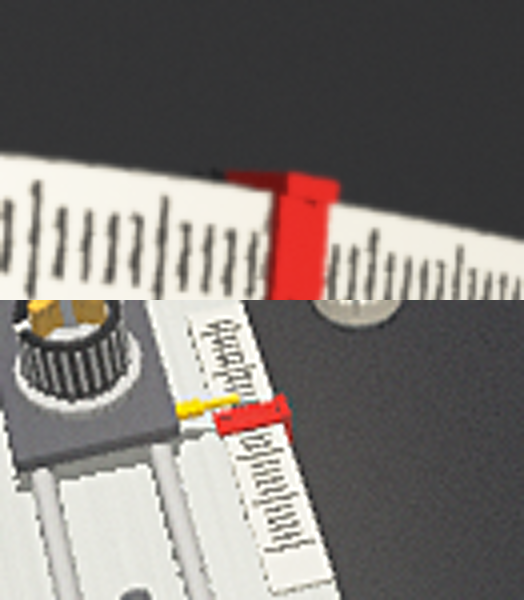

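```bash
python3 st.py; python3 -c "
from h import *
print(order.job_done())"
```

```text
{'tool_pos': [460.59, -135.28, 58.86], 'tool_rot': [179.11, 0.07, 104.49], 'force': [9.52, 5.33, 0.41], 'torque': [1.02, -1.26, -0.1], 'grip_width': 26.69}
the job is handed in; nothing more can be done
None
```

I turned the chuck sleeve clockwise to its stop, with the jaws closed on the upright pin, then pulled the slide out about 60 mm; the pointer measured within about 1 mm of the red band's centre in two camera views, and I handed the job in at about 12.5 s, still holding the handle, without touching the screwdriver or the jar.

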